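# Index the grinding fixture one slot and feed it up to its stop

### The arm

A 7-joint arm with a two-finger parallel gripper is mounted at the origin on the work surface. World frame = base frame: x ahead of the robot, y to its left, z up, the work surface at z = 0. Lengths are in mm, angles in rad, forces in N, time in s.
With the tool pointing down it reaches from about 425 to 875 mm from the base axis. Payload 8.4 kg.
Tool frame: the origin (TCP) lies at the very end of the fingers, on their centre line; the grasp point (between the pads) lies 19 mm behind it; y points along the fingers, z is the direction in which the jaws open and shut, and the axes are right-handed (so a half turn about y gives the same grasp; the last joint's range is limited). The gripper opens to 87 mm and grips with 3 to 60 N. Pads are 19 mm wide; open, the fingers measure 117 mm over their backs; the gripper's body (75 mm by 190 mm) begins 51 mm behind the grasp point.
Start: joints at [-1.284, 0.333, 0.04, 1.465, -0.013, 1.343, -0.059], TCP at [244.594, 602.194, 222.546] pointing down, gripper open.
Joint ranges: [-2.58, 2.58], [-0.38, 2.09], [-1.3, 1.39], [0.25, 2.4], [-1.5, 4.64], [0.08, 2.09], [-2.65, 2.65]. Speed limits (rad/s): [2.22, 2.22, 2.79, 2.79, 3.14, 3.14, 3.14].

### API

Orientations are given as a unit quaternion [w, x, y, z].
In Python, from rig import * gives the robot as it stands.
- The arm moves only by the shell command python3 -m crank 'ROWS' [OPENING] [FORCE]. ROWS is JSON, a list of rows, each a list of 6 numbers: the shift along the world's x, y, z in units of 1 m (1.0 is 1 m), then the turn, a rotation vector about the world's x, y, z in units of pi/2 rad (1.0 is pi/2 rad). A call has 1 to 5 rows; each row is the pose to reach, as a shift and turn from the pose commanded when the call began; what a row does not reach only later rows make up. A row lasts 1/12 s, in which the tool goes at most 41.7 mm and 7.16 degrees, less where a joint would pass 70% of its speed; a pose out of reach is approached as far as the arm can. A call with a number of a shift or a turn outside -1 to 1 is refused whole. A call with a gripper value outside its range is refused whole. OPENING is the opening, from 0 (shut) to 1 (fully open), set as the call begins (- or left out, the last holds). The fingers move at their own pace and stop on an object; FORCE is the grip in N (left out, the last holds). Time passes only in rows, so rows that repeat a pose let the fingers close. It gives the time, the measured TCP pose, the force and the opening at its end, in the units of the state.
- observe(): the state, without advancing time (a new reading comes with each control period).
- read_camera(name): name is "scene" or "top"; returns a dict with "color" (480x640x3 uint8, blue, green, red), "fx", "fy", "cx", "cy" (pixels), "position" and "attitude" of the camera in the world. Camera axes: x right, y up, looking along -z (the intrinsics and any distortion apply to the point x, -y, -z); pixel columns grow to the right and rows downward; lengths in mm; the calibration is good to about 2 mm. A picture is of the moment at which its call begins. There is no depth.
- sign_off(): hands the job in, once; it reports no verdict.
Trained networks look in a picture, given as the dict that the camera call returned (one of the last four; its "shot" number tells which), for a name from the list of things; names that differ only in an ending like _2 or _b are one class to them, and where a whole thing is asked for, a point or a joint stands for the part that bears it (a point fixed in the world has none). Each returns a list of dicts, best first, with "conf" (0 to 1); they miss things now and then, are a little off and sometimes report something else, mostly with a low value. They report only what shows in the picture. A call takes as long as a camera call.
- search_frame(picture, query): "position" ([x, y, z] in mm, in world coordinates, good to about 4 mm: the middle of the surface that is visible of it).
- silhouettes(picture, query): "mask" (480x640 bool, what is visible of it).
- mark_of(picture, query): "position" ([x, y, z] in mm, in world coordinates, good to about 4 mm: a listed point, or the origin of a listed thing).
The state is a dict: "t": time; "joints": joint angles; "qvel": joint speeds; "tau": joint torques, N m; "position": TCP position; "ee_rot": TCP orientation; "force": force on the tool from outside, world axes, zero at the start; "moment": the same for the moment, N m; "opening": finger opening in mm.
Only numpy, scipy, OpenCV 4.12 (cv2) and the standard library are available. Lean on these libraries where they do the work, as an engineer would, in place of code of your own. Each camera call takes 0.05 s, during which the arm holds its last target. There are 200 camera calls.

### The job

The tool bit in the swivelling fixture in front of the bench grinder is due its next facet. Pull the knurled spring ring on the swing arm up until its pin is clear of the index plate, swing the arm clockwise (seen from above) into the very next slot and let the pin spring fully home, never forcing the pin against the plate. Then push the slide by its ball handle towards the wheel until it just rests against its stop, gently, let go, and leave everything else on the bench where it lies.

Things in the scene. Friction and masses are not known exactly. Their poses are not given: they have to be found in the camera images.
- ring (a point): Centre of the knurled steel pull ring (upright cylinder, 28 mm across, 18 mm tall) at the outer end of the swing arm, 110 mm from the swivel pivot. Seated, its centre is 104 mm above the bench; under it a 22 mm barrel stands on the 24 mm wide arm (arm's top 74 mm above the bench). x axis: outward along the arm, away from the pivot; z up. Nothing beside it within 30 mm at its height.
- plunger (a joint): Lift of the pull ring and its pin, m: 0 = pin fully home in a slot, 0.007 = the pin's foot level with the plate's top (riding on the plate between slots), 0.012 = end of travel. A spring pulls it down, about 6 N when home and 10 N at the top; let go over a slot, it drops back to 0.
- swing (a joint): Angle of the swing arm, rad, clockwise seen from above counts positive. 0 = the slot in which it starts, 20 degrees anticlockwise of straight back from the wheel. The next slot clockwise is in a segment clamped at the angle of the job, 16 to 24 degrees on (0.28 to 0.42); the one after is 15 degrees further. It turns stiffly (2 N at the ring, 4 N with the pin riding) and stays where it is left.
- pivot (a point): On the vertical swivel axis of the arm, on the fixture's slide, 58 mm above the bench (at the index plate's top). Its -y axis is the direction in which the slide feeds towards the wheel; z up. It moves with the slide.
- quadrant: The steel index plate on the slide under the swing arm, 12 mm thick, rim radius 124 mm, with 9.6 mm wide slots open to the rim. Its clockwise part is an adjustable segment with its own slots, clamped by two low bolts; seams between the two, under 4 mm, do not take the pin.. Origin on the swivel axis at its underside; -y is the feed direction.
- pin: The flat-sided steel pin under the pull ring, 8 mm wide across the slot, square-ended, 7 mm deep in its slot when home. It drops into a slot only within about 1 mm of its middle. Slid slowly (20 mm/s) along the plate under its spring, it snaps in by itself and its side then stops the arm. Origin 42 mm below the ring's centre; x outward along the arm.
- saddle (a joint): Travel of the slide (saddle) that carries plate, arm and tool, m: 0 = drawn fully back, grows towards the wheel, at most 0.050. It starts drawn back (under 0.016) and moves stiffly (about 5 N), staying where it is left. The stop is met somewhere between 0.024 and 0.042: only touch tells where.
- feed_ball (a point): Centre of the black ball handle (26 mm across) on a 12 mm upright post at the back end of the slide, 170 mm behind the pivot, 100 mm above the bench; free space all round it. Same axes as the pivot: the slide is pushed along -y.
- lug: The small cast lug (16 mm thick, 18 mm tall) on the side of the slide that meets the stop. Origin on the swivel axis 30 mm above the bench; -y is the feed direction.
- stop: The depth stop: a cast bracket, 26 mm wide and 50 mm tall, on the fixture's base, with a lock-nutted screw of 15 mm nose diameter lying along the feed direction, whose setting differs from job to job. The lug on the slide comes to rest against its nose. Origin under the bracket's nose end; -y is the feed direction.
- tool_blank: A square bar of tool steel, 12.5 x 12.5 x 100 mm, lying beside the fixture on the robot's side. To be left alone. Origin at the middle of its underside.
- chisel: A cold chisel, 150 mm long, lying beyond the fixture. To be left alone. Origin at the middle of its underside.
- dressing_stick: A grey wheel-dressing stick, 24 x 24 x 130 mm, lying beyond the fixture. To be left alone. Origin at the middle of its underside.
- file: A flat file with a wooden handle, 315 mm long, lying to the left. To be left alone. Origin at the middle of its underside.
- spanner: A steel spanner, 160 mm long, lying to the left. To be left alone. Origin at the middle of its underside.
- oil_tin: A small round tin, 56 mm across and 85 mm tall, at the far left. To be left alone. Origin at the middle of its underside.
- safety_glasses: A pair of clear safety glasses, to the right. To be left alone. Origin at the middle of its underside.

How it is judged:
By the outcome, as a careful person would: the job done as asked, in the order asked, and still so for the second after the job is handed in, with the robot touching nothing.
It also fails if it takes over 58 s, if anything falls off the work surface, if the arm or the gripper's body presses on something with over 40 N, if the wrist force passes 120 N, or if a joint passes its speed limit or range.

## Working session

There is one attempt and no reset: what is moved stays moved. The work goes in short steps, Python scripts to look and compute and a shell command to move; the robot and the scene stay as the last step left them, time stands still between calls to the robot, and variables do not carry over. Pictures are saved under pics/ and viewed, about 8 in all and at most 12, crops included, and the job is handed in when it is done.

```bash
mkdir -p pics; ls; cat > h.py <<'E'
from rig import *
import numpy as np, cv2
from scipy.spatial.transform import Rotation as R
def rot(q): return R.from_quat([q[1],q[2],q[3],q[0]])
def proj(c,P):
    p=rot(c["attitude"]).inv().apply(np.array(P,float)-np.array(c["position"]))
    return np.array([c["cx"]+c["fx"]*p[0]/-p[2], c["cy"]+c["fy"]*-p[1]/-p[2]])
def ray(c,u,v,z):
    d=rot(c["attitude"]).apply([(u-c["cx"])/c["fx"],-(v-c["cy"])/c["fy"],-1.0]); o=np.array(c["position"])
    return o+d*(z-o[2])/d[2]
E
python3 - <<'E'
from h import *
s=observe(); print({k:np.round(v,3) for k,v in s.items()})
for n in("scene","top"):
    c=read_camera(n); cv2.imwrite(f"pics/{n}1.png",c["color"])
    print(n,{k:np.round(v,3) for k,v in c.items() if k not in("color",)and not isinstance(v,str)})
    for q in("ring","pivot","feed_ball","pin","stop","lug","quadrant"):
        print(q,[(np.round(d["position"]).tolist(),round(d["conf"],2)) for d in mark_of(c,q)[:2]])
E
```

```text
pics
{'t': np.float64(0.0), 'joints': array([-1.284,  0.334,  0.04 ,  1.466, -0.013,  1.343, -0.059]), 'qvel': array([-0.   ,  0.001, -0.001,  0.001, -0.   , -0.001,  0.002]), 'tau': array([ 0.0000e+00, -6.5638e+01,  1.3350e+00, -4.0380e+01, -6.0000e-02,
        4.5000e-02,  0.0000e+00]), 'position': array([244.473, 601.794, 221.7  ]), 'ee_rot': array([-0.693,  0.695, -0.136,  0.136]), 'force': array([0.372, 0.016, 0.255]), 'moment': array([ 0.018, -0.016, -0.043]), 'opening': np.float64(86.927)}
scene {'fx': np.float64(467.093), 'fy': np.float64(467.093), 'cx': np.float64(321.226), 'cy': np.float64(240.822), 'position': array([866.74 , 578.5  , 957.192]), 'attitude': array([0.246, 0.085, 0.293, 0.92 ]), 'shot': np.int64(1)}
ring [([537.0, 35.0, 46.0], 0.54), ([488.0, 135.0, 106.0], 0.49)]
pivot []
feed_ball [([524.0, 206.0, 101.0], 0.81), ([537.0, 36.0, 47.0], 0.43)]
pin []
stop [([597.0, -17.0, 10.0], 0.75)]
lug [([584.0, 434.0, -1.0], 0.65)]
quadrant [([536.0, 36.0, 48.0], 0.64)]
top {'fx': np.float64(613.992), 'fy': np.float64(613.992), 'cx': np.float64(329.261), 'cy': np.float64(238.799), 'position': array([ 430.436,   50.309, 1838.95 ]), 'attitude': array([-0.706, -0.026,  0.021,  0.707]), 'shot': np.int64(2)}
ring [([489.0, 134.0, 100.0], 0.56)]
pivot [([531.0, 30.0, 58.0], 0.84)]
feed_ball [([524.0, 201.0, 101.0], 0.97), ([533.0, 37.0, 43.0], 0.26)]
pin [([733.0, 70.0, 1.0], 0.57)]
stop [([599.0, -19.0, 10.0], 0.71), ([488.0, 135.0, 103.0], 0.71)]
lug []
quadrant [([532.0, 38.0, 46.0], 0.73)]
```

View pics/scene1.png

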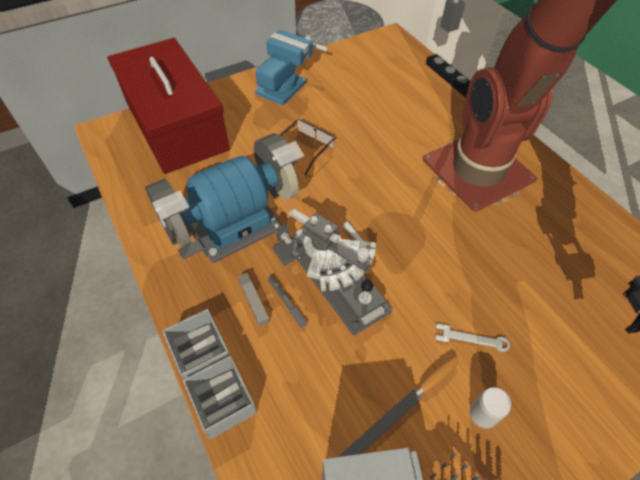

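```bash
python3 - <<'E'
from h import *
im=cv2.imread("pics/top1.png")
c=read_camera("top"); 
for P in ([489,134,104],[531,32,58],[524,203,100]): print(proj(c,P))
u,v=proj(c,[531,90,80]).astype(int)
print(u,v)
x0,y0=u-75,v-75
cv2.imwrite("pics/topc.png",cv2.resize(c["color"][y0:y0+120,x0:x0+160],None,fx=5,fy=5,interpolation=cv2.INTER_CUBIC)); print(x0,y0)
E
```

```text
[303.43527739 258.85515665]
[339.32420838 244.87883991]
[279.21190674 246.60418995]
319 244
244 169
```

View pics/topc.png

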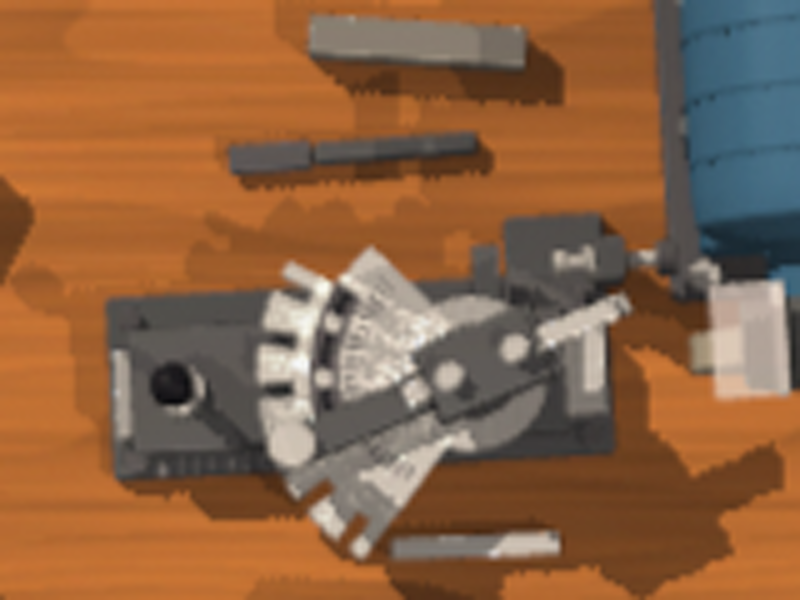

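Scene view: the fixture is mid-picture, with the ring at about (365,255) and the ball at (367,285). In the top crop the ring is at (292,443), i.e. pixel (302,258), and the ball at (278,246). Two slots show clockwise of the ring, at crop (275,375) and (285,310). The network points fit each other (110 mm, 20°, 170 mm).

```bash
python3 - <<'E'
from h import *
s=observe(); r=rot(s["ee_rot"]).as_matrix(); print("tool z",r[:,2],"y",r[:,1])
T=read_camera("top"); S=read_camera("scene")
for c in(T,S):
  for q,z in(("ring",104),("feed_ball",100)):
    m=[(np.round(d["position"],1).tolist(),round(d["conf"],2)) for d in search_frame(c,q)[:2]]; print(q,m)
    k=silhouettes(c,q)
    if k:
      yy,xx=np.nonzero(k[0]["mask"]); print("  mask",len(xx),xx.mean(),yy.mean(),np.round(ray(c,xx.mean(),yy.mean(),z+(4 if c is T else 0)),1))
# polar unwrap about pivot at z=58; rows radius 90..130, cols swing angle -20..60deg
piv=np.array([531,32,58.]); b=np.arctan2(170,-7)
out=[]
for c in(T,S):
  a=np.radians(np.arange(-15,55,.1)); rr=np.arange(80,131,.25)
  A,RR=np.meshgrid(a,rr); th=b+np.radians(20)-A
  P=np.stack([piv[0]+RR*np.cos(th),piv[1]+RR*np.sin(th),np.full_like(A,58)],-1)
  uv=np.array(proj_ if False else [0]) if False else None
  p=rot(c["attitude"]).inv().apply(P.reshape(-1,3)-np.array(c["position"]))
  u=(c["cx"]+c["fx"]*p[:,0]/-p[:,2]).reshape(A.shape).astype(np.float32); v=(c["cy"]+c["fy"]*p[:,1]/p[:,2]).reshape(A.shape).astype(np.float32)
  o=cv2.remap(c["color"],u,v,cv2.INTER_CUBIC)
  for d in range(-10,55,10): cv2.putText(o,str(d),((d+15)*10,12),0,.4,(0,0,255)); o[:6,(d+15)*10]=(0,0,255)
  out.append(o)
cv2.imwrite("pics/polar.png",np.vstack(out))
E
```

```text
tool z [3.76306930e-01 9.26495059e-01 5.88867697e-06] y [-4.75745124e-06  8.28815951e-06 -1.00000000e+00]
ring [([492.1, 134.1, 111.8], 0.54), ([529.6, 95.2, 59.6], 0.5)]
  mask 89 302.76404494382024 257.438202247191 [492.9 135.7 108. ]
feed_ball [([527.8, 95.2, 58.5], 0.66)]
  mask 3024 315.8733465608466 244.86044973544975 [528.6  98.8 104. ]
ring [([491.2, 137.0, 114.8], 0.46)]
  mask 1215 490.17283950617286 407.1333333333333 [473.  524.9 104. ]
feed_ball [([537.5, 105.1, 55.1], 0.67), ([594.3, 27.0, 57.0], 0.57)]
  mask 5224 338.74310872894335 263.04747320061256 [547.5 125.2 100. ]
```

View pics/polar.png

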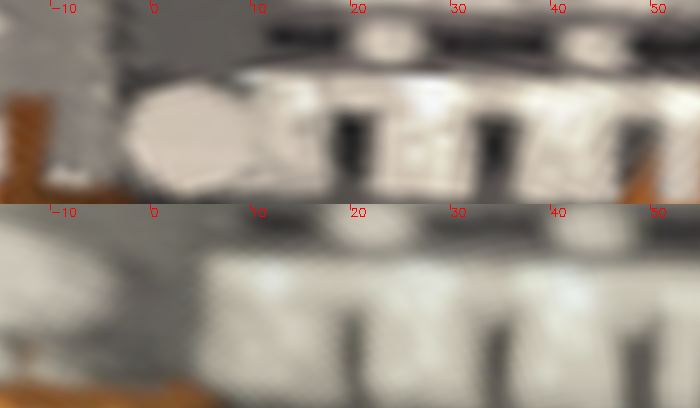

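```bash
python3 -m crank '[[0.246,-0.4675,0,0,0,-0.507],[0.246,-0.4675,0,0,0,-0.507],[0.246,-0.4675,0,0,0,-0.507],[0.246,-0.4675,0,0,0,-0.507],[0.246,-0.4675,0,0,0,-0.507]]' 0.5 30; python3 -m crank '[[0.151,-0.286,0,0,0,-0.1],[0.151,-0.286,0,0,0,-0.15],[0.151,-0.286,0,0,0,-0.15],[0.151,-0.286,0,0,0,-0.15],[0.151,-0.286,0,0,0,-0.15]]'
```

```text
t: 1.77
position: [342.2, 416.0, 222.7]
ee_rot: [0.618, -0.618, 0.344, -0.344]
force: [0.8, 0.6, -0.1]
opening: 61.6
t: 2.18
position: [439.4, 231.7, 222.9]
ee_rot: [0.575, -0.574, 0.413, -0.413]
force: [1.4, 0.6, -0.1]
opening: 43.9
```

```bash
python3 -m crank '[[0.0513,-0.0975,-0.05,0,0,0.04],[0.0513,-0.0975,-0.05,0,0,0.04],[0.0513,-0.0975,-0.05,0,0,0.04],[0.0513,-0.0975,-0.05,0,0,0.04],[0.0513,-0.0975,-0.05,0,0,0.04]]'; python3 - <<'E'
from h import *
s=observe(); print(np.round(s["position"],1))
T=read_camera("top");S=read_camera("scene")
a=cv2.resize(T["color"][200:290,240:360],None,fx=5,fy=5,interpolation=2)
b=cv2.resize(S["color"][190:340,280:430],None,fx=3,fy=3,interpolation=2)
cv2.imwrite("pics/b.png",cv2.resize(np.hstack([a[:450],b]),None,fx=.76,fy=.76,interpolation=3))
E
```

```text
t: 2.6
position: [490.4, 133.8, 171.9]
ee_rot: [-0.586, 0.586, -0.396, 0.396]
force: [0.1, 1.2, -0.4]
opening: 43.8
[490.4 133.8 171.9]
```

View pics/b.png

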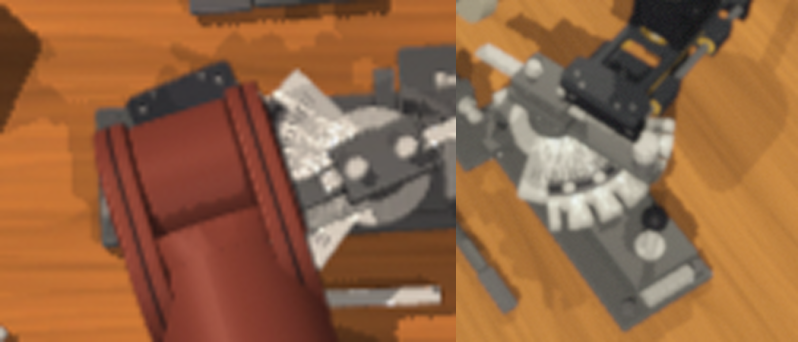

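The top view is blocked by the arm. The scene panel shows the fingers at about (620,100), over and above the ring at (647,145), which is consistent. Descending in stages while watching the force.

```bash
python3 -m crank '[[0,0.0005,-0.03,0,0,0],[0,0.0005,-0.05,0,0,0],[0,0.0005,-0.055,0,0,0],[0,0.0005,-0.055,0,0,0]]'; python3 -m crank '[[0,0,-0.012,0,0,0],[0,0,-0.024,0,0,0],[0,0,-0.031,0,0,0],[0,0,-0.031,0,0,0],[0,0,-0.031,0,0,0]]'; python3 - <<'E'
from h import *
S=read_camera("scene")
cv2.imwrite("pics/c.png",cv2.resize(S["color"][200:320,300:460],None,fx=5,fy=5,interpolation=2))
E
```

```text
t: 3.03
position: [489.1, 137.6, 116.8]
ee_rot: [-0.587, 0.588, -0.394, 0.393]
force: [0.6, 1.4, -0.4]
opening: 43.8
t: 3.45
position: [490.5, 137.1, 87.4]
ee_rot: [0.587, -0.587, 0.394, -0.394]
force: [1.0, -0.1, -0.1]
opening: 43.6
```

View pics/c.png

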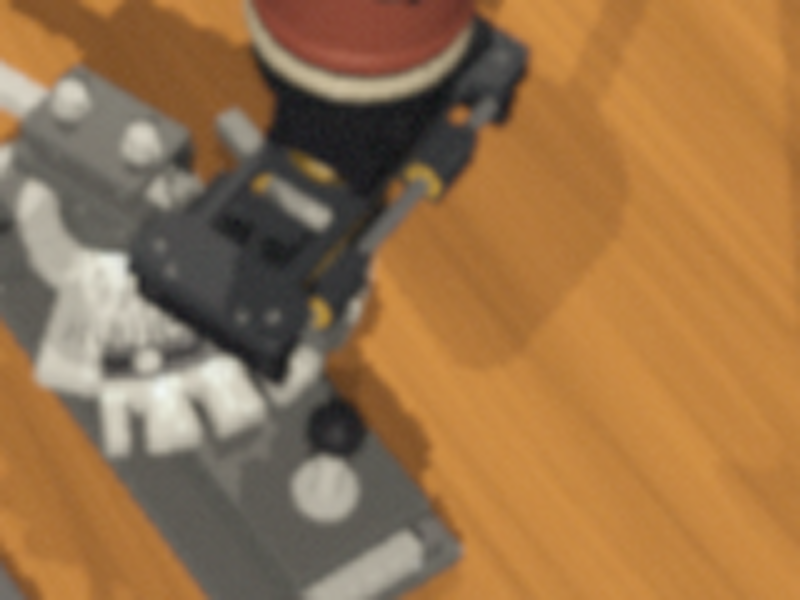

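The fingers straddle the ring, hidden behind the front finger at about (270,300), with no contact force. Closing lightly to centre.

```bash
python3 -m crank '[[0,-0.0015,-0.001,0,0,0],[0,-0.0015,-0.001,0,0,0],[0,-0.0015,-0.001,0,0,0],[0,-0.0015,-0.001,0,0,0]]' 0.3 5;python3 -m crank '[[0,0,0,0,0,0],[0,0,0,0,0,0],[0,0,0,0,0,0]]' 0.2 5
```

```text
t: 3.83
position: [490.3, 135.1, 85.8]
ee_rot: [0.587, -0.587, 0.394, -0.395]
force: [0.1, -0.5, -0.9]
opening: 28.2
t: 4.08
position: [490.3, 135.1, 85.7]
ee_rot: [0.587, -0.587, 0.394, -0.394]
force: [-0.9, -0.2, 2.8]
opening: 27.8
```

Opening 27.8 mm matches the 28 mm ring, and side force is near zero. Grip firmly and lift.

```bash
python3 -m crank '[[0,0,0,0,0,0],[0,0,0,0,0,0],[0,0,0,0,0,0]]' 0.1 35;python3 -m crank '[[0,0,0.004,0,0,0],[0,0,0.008,0,0,0],[0,0,0.010,0,0,0],[0,0,0.010,0,0,0],[0,0,0.010,0,0,0]]'
```

```text
t: 4.33
position: [490.3, 135.1, 85.7]
ee_rot: [0.587, -0.587, 0.394, -0.394]
force: [-1.0, -0.1, 4.7]
opening: 27.0
t: 4.75
position: [489.7, 134.9, 95.1]
ee_rot: [-0.587, 0.587, -0.395, 0.394]
force: [1.5, -0.4, -8.9]
opening: 26.9
```

Force z −8.9 N matches the spring at about 9.5 mm lift, so the pin is clear. Swing 12° and check before lowering.

```bash
python3 -m crank '[[0.0036,0.0014,0,0,0,-0.022],[0.0072,0.0026,0,0,0,-0.044],[0.0109,0.0037,0,0,0,-0.067],[0.0145,0.0048,0,0,0,-0.089],[0.0183,0.0056,0,0,0,-0.111]]';  python3 -m crank '[[0.0037,0.0008,0,0,0,-0.022],[0.0037,0.0008,0,0,0,-0.022],[0.0037,0.0008,0,0,0,-0.022]]'
```

```text
t: 5.17
position: [507.5, 140.7, 94.8]
ee_rot: [-0.549, 0.551, -0.445, 0.444]
force: [-0.9, 0.2, -10.0]
opening: 26.9
t: 5.42
position: [511.8, 141.6, 95.1]
ee_rot: [-0.543, 0.543, -0.453, 0.453]
force: [1.0, 0.6, -10.2]
opening: 26.4
```

```bash
python3 -m crank '[[0,0,-0.001,0,0,0],[0,0,-0.002,0,0,0],[0,0,-0.0025,0,0,0],[0,0,-0.0025,0,0,0]]';  python3 -m crank '[[0,0,0,0,0,0],[0,0,0,0,0,0],[0,0,0,0,0,0]]' 0.36 5
```

```text
t: 5.75
position: [511.8, 141.6, 93.0]
ee_rot: [-0.543, 0.543, -0.454, 0.453]
force: [-0.6, 2.2, -10.2]
opening: 26.7
t: 6.0
position: [513.1, 141.5, 93.9]
ee_rot: [0.543, -0.542, 0.453, -0.454]
force: [-0.8, -0.2, -0.6]
opening: 30.9
```

Released and riding on the plate. Sliding slowly with the trailing finger.

```bash
python3 -m crank '[[0.0015,0.0002,0,0,0,-0.009],[0.003,0.0005,0,0,0,-0.018],[0.0045,0.0007,0,0,0,-0.027],[0.006,0.0009,0,0,0,-0.036],[0.0075,0.0011,0,0,0,-0.044]]'; python3 -m crank '[[0.0015,0.0002,0,0,0,-0.009],[0.003,0.0003,0,0,0,-0.018]]'
```

```text
t: 6.42
position: [519.7, 142.6, 93.0]
ee_rot: [-0.526, 0.526, -0.472, 0.472]
force: [-3.7, -0.9, 2.5]
opening: 31.3
t: 6.58
position: [522.7, 142.9, 93.0]
ee_rot: [-0.519, 0.52, -0.48, 0.48]
force: [-3.4, -1.1, 1.7]
opening: 31.6
```

```bash
for i in 1 2 3 4; do :; done; python3 -m crank '[[0.0015,0.0001,0,0,0,-0.009],[0.003,0.0002,0,0,0,-0.018]]'; python3 -m crank '[[0.0015,0.0001,0,0,0,-0.009]]'; python3 -m crank '[[0.0015,0.0001,0,0,0,-0.009]]'
```

```text
t: 6.75
position: [525.7, 143.2, 92.8]
ee_rot: [-0.513, 0.513, -0.487, 0.487]
force: [-1.6, -0.3, -0.2]
opening: 31.3
t: 6.83
position: [526.8, 143.1, 92.7]
ee_rot: [-0.509, 0.51, -0.491, 0.49]
force: [-8.7, -2.4, 4.7]
opening: 31.4
t: 6.92
position: [527.3, 143.0, 92.6]
ee_rot: [-0.505, 0.507, -0.495, 0.494]
force: [-10.4, -2.4, 5.5]
opening: 32.4
```

Force rose to 10 N, so the pin has snapped in at about 19–20°. Backing off to centre, then checking gently that it holds the other way.

```bash
python3 -m crank '[[-0.0027,0,0,0,0,0],[-0.0027,0,0,0,0,0],[-0.0027,0,0,0,0,0]]'; python3 -m crank '[[-0.001,0,0,0,0,0],[-0.002,0,0,0,0,0],[-0.002,0,0,0,0,0]]';python3 -m crank '[[-0.0008,0,0,0,0,0],[-0.0008,0,0,0,0,0]]'
```

```text
t: 7.17
position: [526.4, 143.5, 93.2]
ee_rot: [0.506, -0.506, 0.494, -0.494]
force: [-0.7, -0.1, -0.8]
opening: 31.4
t: 7.42
position: [524.1, 143.4, 93.2]
ee_rot: [0.506, -0.506, 0.494, -0.494]
force: [0.1, 0.5, -0.2]
opening: 31.2
t: 7.58
position: [523.2, 143.3, 93.1]
ee_rot: [0.506, -0.506, 0.494, -0.494]
force: [0.0, -0.4, 0.4]
opening: 31.1
```

```bash
python3 -m crank '[[-0.0008,0,0,0,0,0],[-0.0008,0,0,0,0,0]]'; python3 -m crank '[[-0.0008,0,0,0,0,0],[-0.0008,0,0,0,0,0]]'
```

```text
t: 7.75
position: [522.6, 143.3, 93.2]
ee_rot: [0.506, -0.506, 0.494, -0.494]
force: [1.5, -0.1, -1.4]
opening: 31.5
t: 7.92
position: [521.8, 143.4, 93.2]
ee_rot: [0.506, -0.506, 0.494, -0.494]
force: [1.7, -0.1, -0.1]
opening: 31.5
```

```bash
python3 -m crank '[[-0.0008,0,0,0,0,0],[-0.0008,0,0,0,0,0]]'
```

```text
t: 8.08
position: [521.1, 143.4, 93.2]
ee_rot: [0.506, -0.506, 0.494, -0.494]
force: [3.5, 0.7, -1.3]
opening: 31.7
```

```bash
python3 -m crank '[[-0.0008,0,0,0,0,0],[-0.0008,0,0,0,0,0]]'
```

```text
t: 8.25
position: [520.8, 143.3, 93.2]
ee_rot: [0.507, -0.506, 0.493, -0.494]
force: [5.3, 0.5, -3.4]
opening: 31.5
```

The pin is held both ways (10 N one way, 5 N the other, with only the slot's play between). Centre, open, rise and look.

```bash
python3 -m crank '[[0.0033,0,0,0,0,0],[0.0033,0,0,0,0,0]]' 0.5; python3 -m crank '[[0,0,0,0,0,0],[0,0,0,0,0,0],[0,0,0.035,0,0,0],[0,0,0.07,0,0,0],[0,0,0.1,0,0,0]]'; python3 -m crank '[[-0.03,0.03,0.03,0,0,0],[-0.06,0.06,0.03,0,0,0],[-0.06,0.09,0.03,0,0,0],[-0.06,0.12,0.03,0,0,0],[-0.06,0.14,0.03,0,0,0]]' 0
python3 -m crank '[[0,0.04,0,0,0,0],[0,0.04,0,0,0,0]]'
python3 - <<'E'
from h import *
S=read_camera("scene");T=read_camera("top")
a=cv2.resize(T["color"][210:280,260:330],None,fx=5.6,fy=5.6,interpolation=2)
b=cv2.resize(S["color"][220:320,300:400],None,fx=3.92,fy=3.92,interpolation=2)
cv2.imwrite("pics/d.png",np.hstack([a,b]))
for c in(T,S):
  for q in("ring","feed_ball","pivot"): print(q,[(np.round(d["position"],1).tolist(),round(d["conf"],2)) for d in mark_of(c,q)[:2]])
  for z in (104,111): print(z,proj(c,[524,142,z]))
E
```

```text
t: 8.42
position: [523.2, 143.2, 92.9]
ee_rot: [-0.506, 0.506, -0.494, 0.494]
force: [0.8, 0.8, 0.4]
opening: 38.0
t: 8.83
position: [522.9, 143.0, 194.7]
ee_rot: [-0.506, 0.506, -0.494, 0.494]
force: [1.4, 0.4, 0.2]
opening: 43.5
t: 9.25
position: [461.7, 286.8, 223.3]
ee_rot: [0.507, -0.507, 0.493, -0.492]
force: [-0.4, -0.3, -0.0]
opening: 17.4
t: 9.42
position: [461.3, 330.2, 222.1]
ee_rot: [-0.508, 0.508, -0.493, 0.492]
force: [-1.6, 0.9, -0.4]
opening: 5.5
ring [([521.7, 142.6, 103.2], 0.66)]
feed_ball [([528.6, 202.5, 98.8], 0.87)]
pivot [([533.7, 32.6, 58.8], 0.89)]
104 [300.62851607 246.49414036]
111 [300.49757099 246.36062151]
ring [([522.4, 142.5, 105.9], 0.53)]
feed_ball []
pivot [([533.5, 33.8, 56.3], 0.82), ([536.4, 33.9, 46.8], 0.44)]
104 [352.09732159 263.19732906]
111 [352.30953445 261.44133428]
```

View pics/d.png

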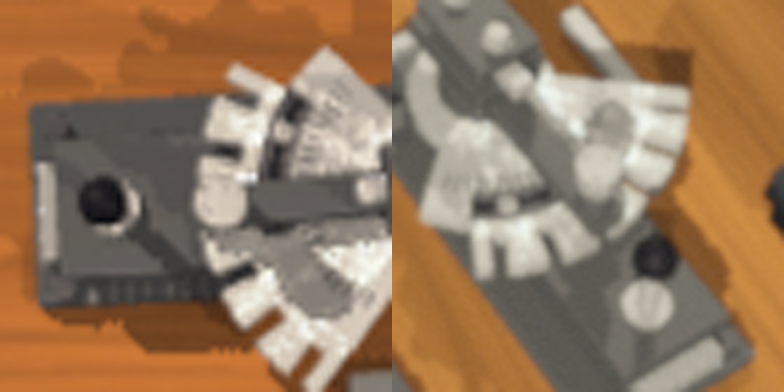

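The top panel shows the ring at (222,200), in the first slot on. The vacated slot is at (235,270), the one after is at (222,148), and the ball is at (102,202). Ring height estimates (103 and 106) say the pin is home.

```bash
python3 - <<'E'
from h import *
T=read_camera("top");S=read_camera("scene")
print(np.round(ray(T,260+102/5.6,210+202/5.6,104),1),np.round(ray(S,300+265/3.92,220+258/3.92,103),1))
E
```

```text
[525.3 205.5 104. ] [525.5 205.5 103. ]
```

```bash
python3 -m crank '[[0.03,-0.02,0,0,0,0],[0.064,-0.06,-0.03,0,0,0],[0.064,-0.07,-0.06,0,0,0],[0.064,-0.07,-0.08,0,0,0],[0.064,-0.07,-0.08,0,0,0]]' 0
```

```text
t: 10.33
position: [525.6, 249.6, 138.4]
ee_rot: [-0.502, 0.508, -0.495, 0.495]
force: [-1.4, -0.7, -0.5]
opening: 0.4
```

```bash
python3 -m crank '[[0,0,-0.025,0,0,0],[0,0,-0.048,0,0,0],[0,0,-0.048,0,0,0],[0,0,-0.048,0,0,0]]'; python3 -m crank '[[0,-0.005,0,0,0,0],[0,-0.01,0,0,0,0],[0,-0.015,0,0,0,0],[0,-0.015,0,0,0,0]]'
```

```text
t: 10.67
position: [526.7, 254.1, 95.7]
ee_rot: [-0.506, 0.507, -0.494, 0.493]
force: [-0.4, 0.3, 0.5]
opening: 0.7
t: 11.0
position: [528.0, 236.9, 96.2]
ee_rot: [0.506, -0.505, 0.494, -0.494]
force: [1.4, -0.6, 0.8]
opening: 0.6
```

```bash
python3 -m crank '[[-0.002,0,-0.006,0,0,0],[-0.002,-0.001,-0.009,0,0,0],[-0.002,-0.003,-0.009,0,0,0],[-0.002,-0.005,-0.009,0,0,0],[-0.002,-0.006,-0.009,0,0,0]]'; python3 -m crank '[[0,-0.0015,0,0,0,0],[0,-0.003,0,0,0,0],[0,-0.0045,0,0,0,0]]'
```

```text
t: 11.42
position: [525.3, 231.9, 85.9]
ee_rot: [-0.506, 0.506, -0.494, 0.494]
force: [0.5, 0.1, -0.4]
opening: 0.4
t: 11.67
position: [525.4, 227.7, 86.1]
ee_rot: [0.506, -0.506, 0.494, -0.494]
force: [0.5, 2.1, -0.7]
opening: 0.5
```

Contact near y = 227.5, as predicted. Pushing slowly.

```bash
python3 -m crank '[[0,-0.0015,0,0,0,0],[0,-0.003,0,0,0,0],[0.0002,-0.0045,0,0,0,0],[0.0002,-0.006,0,0,0,0]]'; python3 -m crank '[[0,-0.001,0,0,0,0],[0,-0.002,0,0,0,0],[0.0001,-0.003,0,0,0,0]]';python3 -m crank '[[0,-0.001,0,0,0,0],[0,-0.002,0,0,0,0]]'
```

```text
t: 12.0
position: [525.6, 223.3, 86.3]
ee_rot: [0.507, -0.506, 0.494, -0.493]
force: [1.1, 6.6, -1.8]
opening: 0.2
t: 12.25
position: [525.7, 220.2, 86.3]
ee_rot: [0.507, -0.506, 0.494, -0.493]
force: [0.6, 4.9, -1.8]
opening: 0.4
t: 12.42
position: [525.8, 218.2, 86.3]
ee_rot: [0.507, -0.506, 0.494, -0.493]
force: [0.9, 5.1, -1.6]
opening: 0.4
```

```bash
python3 -m crank '[[0.0001,-0.001,0,0,0,0],[0.0001,-0.002,0,0,0,0]]';python3 -m crank '[[0,-0.001,0,0,0,0],[0.0001,-0.002,0,0,0,0]]'
```

```text
t: 12.58
position: [525.9, 216.2, 86.3]
ee_rot: [0.507, -0.506, 0.494, -0.493]
force: [1.3, 5.7, -1.6]
opening: 0.3
t: 12.75
position: [526.0, 214.2, 86.3]
ee_rot: [0.507, -0.506, 0.494, -0.493]
force: [0.6, 5.6, -1.8]
opening: 0.5
```

```bash
python3 -m crank '[[0.0001,-0.001,0,0,0,0],[0.0001,-0.002,0,0,0,0]]';python3 -m crank '[[0,-0.001,0,0,0,0],[0.0001,-0.002,0,0,0,0]]'
```

```text
t: 12.92
position: [526.1, 212.2, 86.3]
ee_rot: [0.507, -0.506, 0.494, -0.493]
force: [1.1, 4.9, 0.3]
opening: 0.4
t: 13.08
position: [526.2, 210.2, 86.3]
ee_rot: [0.507, -0.506, 0.494, -0.493]
force: [1.3, 4.0, -1.3]
opening: 0.4
```

```bash
python3 -m crank '[[0.0001,-0.001,0,0,0,0],[0.0001,-0.002,0,0,0,0]]';python3 -m crank '[[0,-0.001,0,0,0,0],[0.0001,-0.002,0,0,0,0]]'
```

```text
t: 13.25
position: [526.3, 208.2, 86.3]
ee_rot: [0.507, -0.506, 0.494, -0.493]
force: [1.5, 5.1, -1.6]
opening: 0.5
t: 13.42
position: [526.4, 206.2, 86.3]
ee_rot: [0.507, -0.506, 0.494, -0.493]
force: [1.7, 6.0, -1.9]
opening: 0.3
```

```bash
python3 -m crank '[[0.0001,-0.001,0,0,0,0],[0.0001,-0.002,0,0,0,0]]';python3 -m crank '[[0,-0.001,0,0,0,0],[0.0001,-0.002,0,0,0,0]]'
```

```text
t: 13.58
position: [526.5, 204.2, 86.3]
ee_rot: [0.507, -0.506, 0.494, -0.493]
force: [1.6, 5.3, -0.8]
opening: 0.7
t: 13.75
position: [526.6, 202.2, 86.3]
ee_rot: [0.507, -0.506, 0.494, -0.493]
force: [1.5, 4.9, -0.9]
opening: 0.5
```

```bash
python3 -m crank '[[0.0001,-0.001,0,0,0,0],[0.0001,-0.002,0,0,0,0]]'
```

```text
t: 13.92
position: [526.7, 200.2, 86.3]
ee_rot: [0.507, -0.506, 0.494, -0.493]
force: [1.6, 5.4, -1.1]
opening: 0.5
```

```bash
python3 - <<'E'
from h import *
c=read_camera("top")
x0,y0=300,200
cv2.imwrite("pics/e.png",cv2.resize(c["color"][y0:y0+75,x0:x0+100],None,fx=8,fy=8,interpolation=cv2.INTER_CUBIC))
E
```

```text
(no output)
```

View pics/e.png

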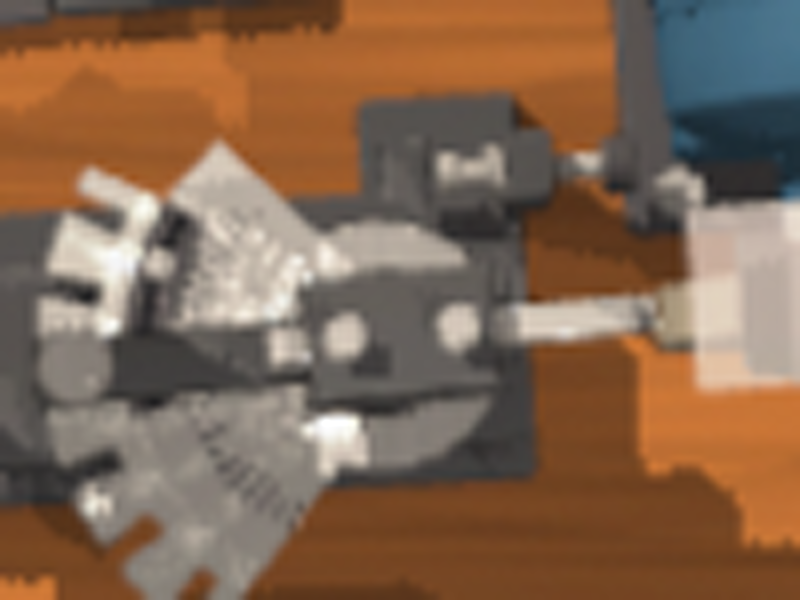

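The lug (about (400,170)) now nears the screw end (about (435,165)), so only a few mm remain. Single-row steps from here.

```bash
python3 -m crank '[[0,-0.001,0,0,0,0]]';python3 -m crank '[[0.0001,-0.001,0,0,0,0]]'
```

```text
t: 14.05
position: [526.7, 199.2, 86.3]
ee_rot: [0.507, -0.506, 0.494, -0.493]
force: [0.5, 6.1, -0.8]
opening: 0.8
t: 14.13
position: [526.8, 198.1, 86.3]
ee_rot: [0.507, -0.506, 0.494, -0.493]
force: [1.5, 4.4, -0.8]
opening: 0.3
```

```bash
python3 -m crank '[[0,-0.001,0,0,0,0]]';python3 -m crank '[[0.0001,-0.001,0,0,0,0]]'
```

```text
t: 14.22
position: [526.8, 197.0, 86.3]
ee_rot: [0.507, -0.506, 0.494, -0.494]
force: [1.9, 5.0, -1.5]
opening: 0.6
t: 14.3
position: [526.9, 196.0, 86.3]
ee_rot: [0.507, -0.506, 0.494, -0.494]
force: [1.9, 6.0, -2.2]
opening: 0.5
```

```bash
python3 -m crank '[[0,-0.001,0,0,0,0]]'
```

```text
t: 14.38
position: [526.9, 195.0, 86.3]
ee_rot: [0.507, -0.506, 0.494, -0.494]
force: [1.1, 7.3, -1.9]
opening: 1.0
```

```bash
python3 -m crank '[[0,-0.0007,0,0,0,0]]'
```

```text
t: 14.47
position: [527.0, 194.9, 86.4]
ee_rot: [0.507, -0.505, 0.494, -0.493]
force: [2.0, 8.4, -2.4]
opening: 0.3
```

```bash
python3 -m crank '[[0,-0.0007,0,0,0,0]]'
```

```text
t: 14.55
position: [527.0, 194.7, 86.4]
ee_rot: [0.507, -0.505, 0.494, -0.493]
force: [1.0, 11.5, -3.4]
opening: 0.6
```

The slide stopped at y ≈ 194.8 and force rose from 5 to 11.5 N, so it is against the stop. Let go, back away, rise and check.

```bash
python3 -m crank '[[0,0.002,0,0,0,0],[0,0.006,0,0,0,0],[0,0.02,0,0,0,0],[0,0.04,0,0,0,0],[0,0.04,0,0,0,0]]'; python3 -m crank '[[0,0.01,0.04,0,0,0],[0,0.04,0.08,0,0,0],[-0.02,0.08,0.12,0,0,0],[-0.06,0.11,0.12,0,0,0],[-0.06,0.11,0.12,0,0,0]]'
python3 - <<'E'
from h import *
T=read_camera("top");S=read_camera("scene")
a=cv2.resize(T["color"][190:290,260:380],None,fx=3.9,fy=3.9,interpolation=2)
b=cv2.resize(S["color"][200:318,280:362],None,fx=3.9*100/118,fy=3.9*100/118,interpolation=2)
b=cv2.resize(b,(270,390)); cv2.imwrite("pics/f.png",np.hstack([a,b]))
for c in(T,S):
  for q in("ring","feed_ball","pivot","tool_blank","chisel"): print(q,[(np.round(d["position"],1).tolist(),round(d["conf"],2)) for d in mark_of(c,q)[:1]])
E
```

```text
t: 14.97
position: [525.9, 237.2, 85.9]
ee_rot: [0.507, -0.507, 0.493, -0.492]
force: [-0.0, 1.0, -0.2]
opening: 0.5
t: 15.38
position: [465.3, 345.9, 208.3]
ee_rot: [0.507, -0.505, 0.494, -0.493]
force: [-0.4, 0.5, -0.2]
opening: 0.3
ring [([523.3, 109.6, 100.8], 0.48)]
feed_ball [([528.6, 171.2, 100.2], 0.68)]
pivot [([535.6, 2.0, 59.9], 0.85)]
tool_blank [([430.0, 31.3, -1.3], 0.53)]
chisel [([670.0, 100.6, -1.2], 0.71)]
ring [([527.0, 114.3, 101.8], 0.5)]
feed_ball [([528.5, 175.4, 97.3], 0.73)]
pivot [([596.8, -15.6, 9.9], 0.58)]
tool_blank [([433.0, 34.1, -3.8], 0.43)]
chisel [([664.4, 97.9, -3.1], 0.95)]
```

View pics/f.png

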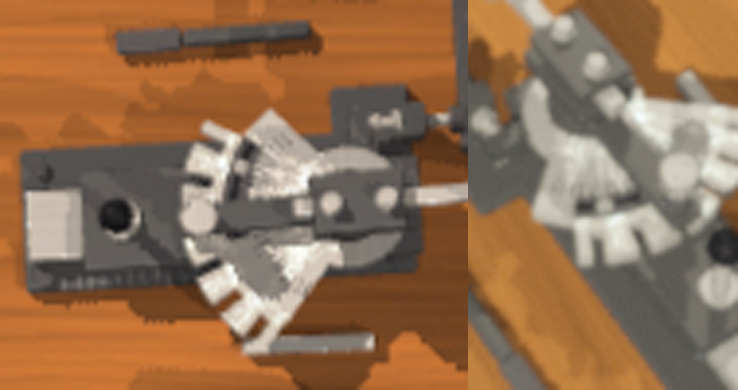

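The final picture shows the ring at (198,217), still in the next slot. The lug is up against the screw at about (345,130), the ball is clear at (117,215), and the blank and chisel lie as before.

```bash
python3 -c "
from rig import *
print(sign_off())"
```

```text
the job is handed in; nothing more can be done
None
```

The tool bit is in its next facet slot and the slide rests against its stop. I handed the job in at about 15.5 s, with the robot clear of everything.

- **Indexing:** I lifted the ring about 9.5 mm, with the spring reading about 9–10 N. I swung the arm 12° clockwise, let the pin down onto the plate, loosened the grip and slid it slowly. It snapped into the very next slot at about 18–20°. Side force reached 10 N as it stopped.
- **Pin check:** A gentle push back met resistance at 5 N, so the pin is held both ways. The cameras put the ring between 101 and 106 mm high, against 104 mm seated and 111 mm riding on the plate. I did not check by touch that it is fully home.
- **Slide:** I pushed the ball about 33 mm at a steady 5–6 N until the slide stopped and force rose to 11.5 N, then backed off. The last picture shows the lug against the stop screw and the arm still in its slot. The tool blank and chisel look undisturbed. I did not check the other loose items individually, but the robot met no unexpected contact.
- **Disagreements:** My slot angle from the images was 20°, but touch suggested about 18–19°. In the last look the network's pivot estimate from the scene camera was plainly wrong, so I ignored it.

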